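# Find a lifting beam's balance point and mark it with the eye saddle

### The arm

A 7-joint arm with a two-finger parallel gripper is mounted at the origin on the work surface. World frame = base frame: x ahead of the robot, y to its left, z up, the work surface at z = 0. Lengths are in m, angles in rad, forces in N, time in s.
With the tool pointing down it reaches from about 0.425 to 0.875 m from the base axis. Payload 4.7 kg.
Tool frame: the origin (TCP) lies at the very end of the fingers, on their centre line; the grasp point (between the pads) lies 19 mm behind it; z points along the fingers, y is the line along which they close (so a half turn about z gives the same grasp; the last joint's range is limited). The gripper opens to 87 mm and grips with 3 to 60 N. Pads are 19 mm wide; open, the fingers measure 117 mm over their backs; the gripper's body (75 mm by 190 mm) begins 51 mm behind the grasp point.
Start: joints at [1.205, 0.321, -0.07, 1.45, 0.023, 1.371, -0.057], TCP at [0.241, -0.604, 0.223] pointing down, gripper open.
Joint ranges: [-2.86, 2.86], [-0.3, 2.09], [-1.38, 1.24], [0.06, 2.45], [-1.56, 4.7], [0.09, 2.05], [-2.69, 2.69]. Speed limits (rad/s): [2.57, 2.57, 3.14, 3.14, 3.14, 3.14, 3.14].

### API

Orientations are given as a rotation vector (axis times angle).
In Python, from bench import get_state, camera, hand_in gives the robot as it stands. The module is installed in compiled form; this text tells all that it offers.
- The arm moves only by the tool send_rows, never from a script. Its argument "deltas" is a list of rows, each a list of 6 numbers: the shift along the tool's x, y, z as a fraction of full scale, then the turn, a rotation vector about the tool's x, y, z as a fraction of full scale. A call has 1 to 12 rows; each row is the pose to reach, as a shift and turn from the pose commanded when the call began, along the tool's axes at that moment; what a row does not reach only later rows make up. Full scale, the value 1, is 75 cm for a shift and 60 degrees for a turn. A row lasts 1/12 s, in which the tool goes at most 41.7 mm and 7.16 degrees, less where a joint would pass 70% of its speed; a pose out of reach is approached as far as the arm can. A call with a number of a shift or a turn outside -1 to 1 is refused whole. A call with a gripper value outside its range is refused whole. "hand" is the finger opening in mm, from 0 to 87, set as the call begins (left out, the last holds). The fingers move at their own pace and stop on an object; "squeeze" is the grip in N (left out, the last holds). Time passes only in rows, so rows that repeat a pose let the fingers close. It gives the time, the measured TCP pose, the force, the opening and the grip force at its end, in the units of the state.
- get_state(): the state, without advancing time (a new reading comes with each control period).
- camera(name): name is "side" or "top"; returns a dict with "image" (384x512x3 uint8, blue, green, red), "range_z" (384x512 float32, m along the optical axis (not along the pixel's ray), 0 where there is no reading), "fx", "fy", "cx", "cy" (pixels), "R" (3x3) and "t" (3): a world point X has camera coordinates R X + t. Camera axes: x right, y down, z forward; pixel columns grow to the right and rows downward; lengths in m; the calibration is good to about 2 mm. A picture is of the moment at which its call begins.
- hand_in(): hands the job in; it is judged then, once.
The state is a dict: "t": time; "joint_positions": joint angles; "qvel": joint speeds; "tau": joint torques, N m; "ee_pos": TCP position; "tcp_rot": TCP orientation; "ft_force": force on the tool from outside, world axes, zero at the start; "torque": the same for the moment, N m; "opening": finger opening in m; "gripper_force": force on a finger pad.
Only numpy, scipy, OpenCV 4.12 (cv2) and the standard library are available. Lean on these libraries where they do the work, as an engineer would, in place of code of your own. Each camera call takes 0.05 s, during which the arm holds its last target. There are 200 camera calls.

### The job

Find where the steel lifting beam balances: slide it along the knife edge, without lifting it off the edge or bearing down hard on it, until, let go, it stays level on the edge alone, with neither rest post holding it up. Then mark that point: take the eye saddle and set it gently astride the beam directly above the knife edge, and leave the beam balanced level there with the saddle on it. Leave the can, tape measure, hammer and clamp where they are.

Things in the scene. Friction and masses are not known exactly. Their poses are not given: they have to be found in the camera images.
- stand: Grey steel balance stand, fixed. Origin under the centre of its 100 (x) x 250 (y) x 10 mm base. A blade along its x (90 mm long, 14 mm thick) ends in a narrow knife edge, 8 mm wide, 90 mm above the table, that tips with the beam. On its y axis, 95 mm either side, rest posts 40 x 16 mm, 84 mm high: an unbalanced beam leans 3.5 degrees onto one. Two small bolt heads on the base are of no concern.
- edge (a point): Middle of the knife edge, on top, 90 mm above the table. Its axes are the stand's: x along the edge, y along the lying beam.
- beam: Dark steel beam lying loose across the knife edge: flat bar 400 (y) x 25 (x) x 6 mm (z), origin at the centre of the bar's underside. Under each end hangs a closed box 25 x 30 x 60 mm, flush with the bar's end: each end is one flat face 25 wide, 66 high. Boxes hold unlike weights: 0.65 to 0.9 kg in all. It starts with its middle 42 to 58 mm to either side of the edge, leaning on that side's post.
- beam_end_a (a point): Middle of the bar's +y end, on its top face (200 mm from the beam's middle, 6 mm above its underside). The beam's hidden balance point is up to 29 mm from its middle, either way. It slides under a level push of 3 to 10 N at an end face. Near balance it tips about 1 degree per 1.3 mm; some 5 mm off it lies on a post. Only let go does it show true.
- beam_end_b (a point): The same point at the bar's -y end.
- saddle: Bright steel eye saddle, 80 g, standing on the table on the robot's side of the stand: inverted U, 41 (x) x 30 (y) mm, web 5 mm, two 4.5 mm deep legs 31 mm apart to straddle the bar; on top an upright eye plate 10 (x) x 28 (y) mm, its top 40 mm above the seat, to grip across its thickness. Origin: middle of the web's underside (the seat). On the beam its y lies along the beam's, either way.
- can: Bystander: red spray-type can, 66 mm in diameter, 190 mm high, origin under its centre.
- tape: Bystander: yellow tape measure, 65 x 70 x 32 mm, origin under its centre.
- hammer: Bystander: hammer lying flat beyond the stand, origin under it, about midway along.
- clamp: Bystander: steel C-clamp lying flat, frame 100 x 60 mm, 16 mm thick, origin at one frame corner.
Mind the look-alikes: they are no part of the job. Several things look just like the saddle: the one meant starts farthest to the robot's left.

How it is judged:
On the way:
1. the beam, let go and without the saddle, stays level on the knife edge alone (angle between beam's own z axis and vertical below 0.035 rad and z of beam in the frame of stand between 0.083 and 0.097 m and angular speed of beam below 0.1 rad/s and linear speed of beam below 0.02 m/s and contact force between beam and stand above 3 N and contact force between each of the fingers, the arm, saddle and beam below 0.05 N and distance between saddle and edge above 0.06 m), for 0.5 s.
At the end, for the whole second after the job is handed in: The beam lies at rest on the knife edge alone, level within 2 degrees (off both rest posts); the saddle sits fully down astride the bar, its middle within 6 mm of the edge along the beam; nothing is held (angle between beam's own z axis and vertical below 0.035 rad and z of beam in the frame of stand between 0.083 and 0.097 m and angular speed of beam below 0.1 rad/s and linear speed of each of beam, saddle below 0.02 m/s and contact force between beam and stand above 3 N and contact force between each of the fingers, the arm and beam below 0.05 N and y of saddle in the frame of stand between -0.006 and 0.006 m and z of saddle in the frame of beam between 0.003 and 0.008 m and x of saddle in the frame of beam between -0.005 and 0.005 m and angle between the z axis of saddle and the z axis of beam, either way round below 0.06 rad); the robot touches nothing.
It fails at once if the beam is lifted off the knife edge (its middle over 15 mm above the edge's height) (z of beam in the frame of stand above 0.105 m).
It fails at once if the beam is borne down on the stand with over 40 N (contact force between beam and stand above 40 N).
It fails at once if the saddle is pressed or dropped on the beam with over 25 N (contact force between saddle and beam above 25 N).
It fails at once if a bystander is moved by more than 20 mm (distance of any of can, tape, hammer, clamp from where it was at the start of the episode above 0.02 m).
It also fails if it takes over 72 s, if anything falls off the work surface, if the arm or the gripper's body presses on something with over 40 N, if the wrist force passes 120 N, or if a joint passes its speed limit or range.

## Working session

There is one attempt and no reset: what is moved stays moved. The work goes in short steps, Python scripts to look and compute and a tool call to move; the robot and the scene stay as the last step left them, time stands still between calls to the robot, and variables do not carry over. Pictures are saved under pics/ and viewed, at most 10 in all, crops included, and the job is handed in when it is done.

Besides the shell and the picture viewer there is one more tool, called after "Request:" as name(argument=value, ...), one argument or row to a line, values as JSON. send_rows: Moves the arm, as the interface text tells. Shift numbers are shares of 75 cm and turn numbers shares of 60 degrees, none past 1 either way. Its arguments: {"type":"object","properties":{"deltas":{"type":"array"},"hand":{"type":"number"},"squeeze":{"type":"number"}},"required":["deltas"]}

```bash
mkdir -p pics; cat > h.py <<'E'
import numpy as np, cv2
from bench import get_state, camera, hand_in
from scipy.spatial.transform import Rotation as Ro
def cloud(c):
    z=c["range_z"]; v,u=np.mgrid[:z.shape[0],:z.shape[1]]
    P=np.stack([(u-c["cx"])/c["fx"]*z,(v-c["cy"])/c["fy"]*z,z],-1)
    W=(P-c["t"])@c["R"]; W[z==0]=np.nan
    return W
def st():
    s=get_state(); print(s["t"],np.round(s["ee_pos"],4),np.round(s["tcp_rot"],4),np.round(s["ft_force"],2),s["opening"],s["gripper_force"]); return s
E
python3 - <<'E'
from h import *
s=st(); R=Ro.from_rotvec(s["tcp_rot"]).as_matrix(); print(R.round(4))
for n in("side","top"):
    c=camera(n); np.savez(n+"0.npz",**c); cv2.imwrite(f"pics/{n}0.png",cv2.resize(c["image"],None,fx=1.5,fy=1.5))
    print(n,c["fx"],-c["R"].T@c["t"],c["R"].round(3).tolist())
E
```

```text
0.0 [ 0.2407 -0.6032  0.2214] [-3.0833e+00 -5.9270e-01  8.0000e-04] [-0.69 -0.29 -0.28] 0.086860018300382 0.0
[[ 9.287e-01  3.707e-01 -9.000e-04]
 [ 3.707e-01 -9.287e-01  1.800e-03]
 [-1.000e-04 -1.900e-03 -1.000e+00]]
side 364.426761276285 [0.19233773 0.64549008 0.63192499] [[-0.88, -0.476, 0.003], [-0.287, 0.525, -0.801], [0.379, -0.706, -0.598]]
top 361.1557085138551 [ 0.48108633 -0.01158542  1.21390089] [[0.002, -1.0, -0.016], [-0.999, -0.001, -0.038], [0.038, 0.016, -0.999]]
```

View pics/top0.png

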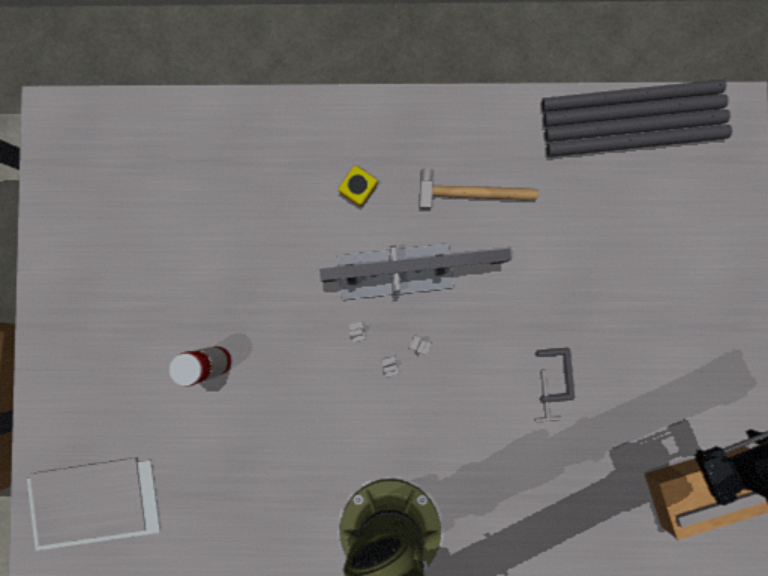

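View pics/side0.png

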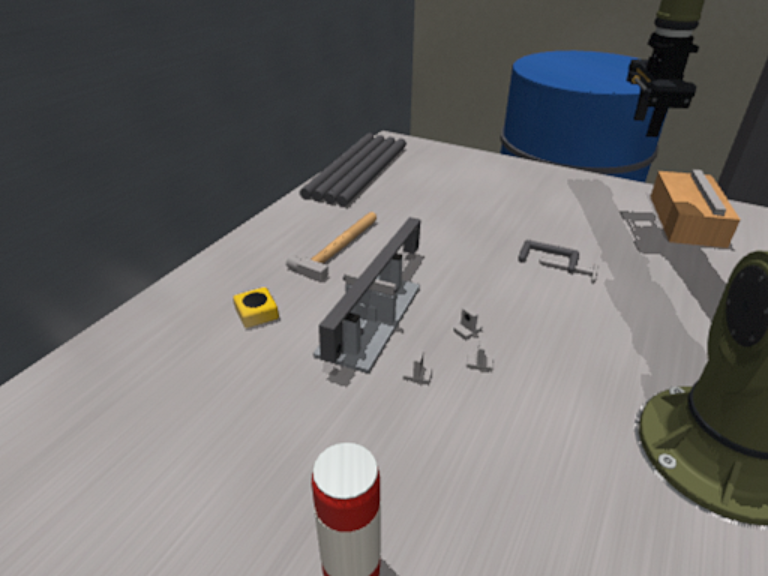

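The top view shows the beam from (321,272) to (511,253), the edge at about (396,262), and the target saddle leftmost at (358,332). The look-alikes are at (390,366) and (420,345). The beam's middle lies right (-y) of the edge.

```bash
cat >> h.py <<'E'
def beam(c,pr=True):
    # beam top points from the top view: returns centre, angle, slope
    W=cloud(c); x,y,z=W[...,0],W[...,1],W[...,2]
    m=(x>.36)&(x<.6)&(y>-.35)&(y<.25)&(z>.065)&(z<.125)&(c["image"].max(-1)<115)
    return W[m],m
E
python3 - <<'E'
from h import *
c=dict(np.load("top0.npz")); W=cloud(c)
for n,(u,v) in dict(table=(200,200),e1=(215,181),e2=(338,169),mid=(264,176),blade=(264.7,194),bladeup=(264,166)).items():
    print(n,W[int(v),int(u)].round(4), c["image"][int(v),int(u)])
P,m=beam(c); print(len(P)); 
r=cv2.minAreaRect((P[:,:2]*1000).astype(np.float32)); print(r)
A=np.c_[P[:,:2],np.ones(len(P))]; co=np.linalg.lstsq(A,P[:,2],rcond=None)[0]; print("plane",co, np.abs(A@co-P[:,2]).max())
x,y,z=W[...,0],W[...,1],W[...,2]
b=(abs(z-.01)<.006)&(x>.3)&(x<.62)&(y>-.2)&(y<.2)&(c["image"].min(-1)>100)
b&=(z>.006)
Q=W[b]; print("base",len(Q),Q.min(0),Q.max(0),cv2.minAreaRect((Q[:,:2]*1000).astype(np.float32)))
bl=(z>.075)&(z<.1)&~m&(x>.3)&(x<.62)&(abs(y)<.2); Q=W[bl]; print("blade",len(Q)); print(Q.round(3)[::max(1,len(Q)//25)])
s=(z>.008)&(z<.06)&(x>.25)&(x<.41)&(y>-.12)&(y<.12)&~b
n,l,_,_=cv2.connectedComponentsWithStats(s.astype(np.uint8))
for i in range(1,n):
    Q=W[l==i]
    if len(Q)>20: print("sad",len(Q),Q.mean(0).round(4),Q.max(0)[2],cv2.minAreaRect((Q[:,:2]*1000).astype(np.float32)), Q[Q[:,2]>.03].mean(0).round(4))
im=np.hstack([cv2.resize(c["image"][205:255,222:292],None,fx=10,fy=10,interpolation=cv2.INTER_CUBIC)]); cv2.imwrite("pics/sad.png",im)
im=cv2.resize(c["image"][160:205,205:345],None,fx=5.7,fy=5.7,interpolation=cv2.INTER_CUBIC);cv2.imwrite("pics/bm.png",im)
E
```

```text
table [ 0.5053  0.2035 -0.0024] [130 128 132]
e1 [0.5618 0.1386 0.1048] [93 88 89]
e2 [ 0.6013 -0.2444  0.0818] [82 77 79]
mid [ 0.578  -0.0125  0.096 ] [92 88 87]
blade [ 0.5225 -0.0125  0.0855] [74 70 70]
bladeup [ 0.619  -0.0125  0.01  ] [132 125 123]
1031
((560.1223754882812, -53.35585021972656), (71.5560302734375, 397.7660827636719), 2.946502685546875)
plane [ 0.2043945   0.07448072 -0.02141283] 0.034578824126593896
base 1141 [ 0.30275318 -0.19803292  0.0060221 ] [0.6194316  0.18761462 0.01596787] ((458.60479736328125, 4.1435546875), (318.1081237792969, 380.3417663574219), 5.651949882507324)
blade 91
[[ 0.616  0.     0.09 ]
 [ 0.617 -0.009  0.083]
 [ 0.613 -0.006  0.09 ]
 [ 0.607 -0.003  0.091]
 [ 0.607 -0.197  0.086]
 [ 0.603 -0.009  0.092]
 [ 0.604 -0.169  0.085]
 [ 0.604 -0.178  0.087]
 [ 0.604 -0.188  0.085]
 [ 0.604 -0.197  0.086]
 [ 0.6   -0.009  0.093]
 [ 0.6   -0.14   0.092]
 [ 0.6   -0.149  0.091]
 [ 0.6   -0.159  0.089]
 [ 0.601 -0.169  0.084]
 [ 0.601 -0.178  0.087]
 [ 0.601 -0.188  0.084]
 [ 0.601 -0.197  0.085]
 [ 0.598 -0.009  0.087]
 [ 0.594 -0.009  0.092]
 [ 0.591 -0.009  0.087]
 [ 0.56  -0.013  0.086]
 [ 0.556 -0.013  0.095]
 [ 0.551 -0.009  0.088]
 [ 0.547 -0.013  0.092]
 [ 0.544 -0.016  0.087]
 [ 0.541 -0.016  0.089]
 [ 0.538 -0.016  0.091]
 [ 0.535 -0.016  0.091]
 [ 0.532 -0.016  0.091]
 [ 0.528 -0.016  0.095]]
sad 38 [0.3602 0.0015 0.0394] 0.05032663843435947 ((356.5058288574219, 0.7742290496826172), (15.821438789367676, 27.296436309814453), 18.43608856201172) [0.3597 0.0017 0.0445]
```

View pics/sad.png

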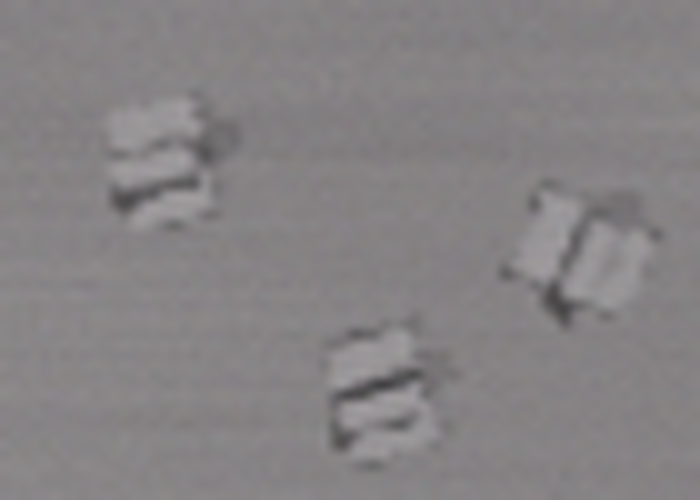

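View pics/bm.png

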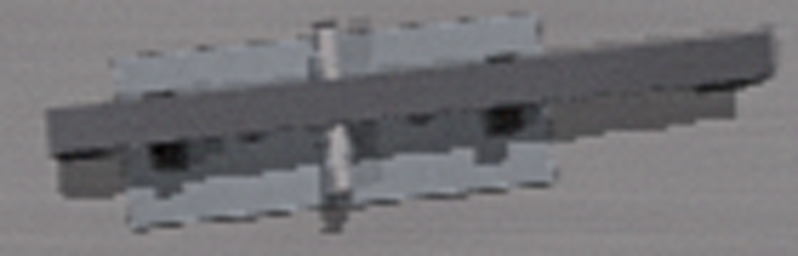

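The saddle crop has the leftmost saddle's web corners at (108,110), (192,97), (215,215) and (130,228), with the plate band near (157,170). In the beam crop, the beam corners are (47,108), (53,156), (773,30) and (775,77). The base corners are (113,62), (541,15), (553,183) and (130,228).

```bash
cat >> h.py <<'E'
def px(c,uv,z):
    uv=np.atleast_2d(uv).astype(float); d=np.c_[(uv[:,0]-c["cx"])/c["fx"],(uv[:,1]-c["cy"])/c["fy"],np.ones(len(uv))]@c["R"]
    o=-c["R"].T@c["t"]; return o+d*((np.asarray(z)-o[2])/d[:,2])[:,None]
E
python3 - <<'E'
from h import *
c=dict(np.load("top0.npz"))
f=lambda a,s,o:(np.array(a,float)+.5)/s-.5+o
S=px(c,f([(108,110),(192,97),(215,215),(130,228)],10,(222,205)),np.full(4,.0095))
P=px(c,f([(157,170)],10,(222,205)),[.0445])
B=px(c,f([(47,108),(53,156),(773,30),(775,77)],5.7,(205,160)),[.105,.105,.081,.081])
G=px(c,f([(113,62),(541,15),(553,183),(130,228)],5.7,(205,160)),np.full(4,.01))
K=px(c,f([(327,22),(343,195)],5.7,(205,160)),[.09,.09])
d=lambda v:(np.degrees(np.arctan2(v[1],v[0])).round(1),np.linalg.norm(v).round(4))
print("sad",S.round(4).tolist(),S.mean(0),P, "x-dir",d(S[0]-S[3]),d(S[1]-S[2]),"y",d(S[0]-S[1]),d(S[3]-S[2]))
print("beam",B.round(4).tolist()); a=B[:2].mean(0);b=B[2:].mean(0); print(a,b,(a+b)/2,d(a-b),d(B[0]-B[1]))
print("base",G.round(4).tolist(),G.mean(0),d(G[0]-G[1]),d(G[3]-G[2]),d(G[0]-G[3]),d(G[1]-G[2])); print("edge",K,K.mean(0),d(K[0]-K[1]))
E
```

```text
sad [[0.4533, 0.0928, 0.0095], [0.4577, 0.0648, 0.0095], [0.4185, 0.057, 0.0095], [0.4141, 0.0853, 0.0095]] [0.43589339 0.07498862 0.0095    ] [[0.43477076 0.07383563 0.0445    ]] x-dir (np.float64(10.8), np.float64(0.0399)) (np.float64(11.2), np.float64(0.04)) y (np.float64(98.9), np.float64(0.0284)) (np.float64(98.8), np.float64(0.0286))
beam [[0.5694, 0.1453, 0.105], [0.5434, 0.1419, 0.105], [0.6144, -0.2515, 0.081], [0.5885, -0.2524, 0.081]]
[0.55636845 0.14358948 0.105     ] [ 0.6014443  -0.25195739  0.081     ] [ 0.57890638 -0.05418396  0.093     ] (np.float64(96.5), np.float64(0.3988)) (np.float64(7.5), np.float64(0.0262))
base [[0.604, 0.12, 0.01], [0.6316, -0.1311, 0.01], [0.5331, -0.1378, 0.01], [0.5065, 0.1096, 0.01]] [ 0.5688181  -0.00983128  0.01      ] (np.float64(96.3), np.float64(0.2527)) (np.float64(96.1), np.float64(0.2488)) (np.float64(6.1), np.float64(0.0981)) (np.float64(3.9), np.float64(0.0988))
edge [[ 0.61784767 -0.00607538  0.09      ]
 [ 0.52297584 -0.014921    0.09      ]] [ 0.57041175 -0.01049819  0.09      ] (np.float64(5.3), np.float64(0.0953))
```

The edge is at (0.570,-0.010) with the stand's y axis at 96.3°. The beam's middle is 44 mm toward -y. I'll turn the tool so its y is radial, and push with the closed fingers' side at end b.

```bash
cat >> h.py <<'E'
U=np.array([np.cos(np.radians(96.4)),np.sin(np.radians(96.4)),0]); EDGE=np.array([.570,-.010,.09])
def Rt(yaw): # tool down, tool y at yaw deg
    a=np.radians(yaw); y=np.array([np.cos(a),np.sin(a),0]); z=np.array([0,0,-1.]); return np.c_[np.cross(y,z),y,z]
def go(pos,yaw):
    s=st(); R=Ro.from_rotvec(s["tcp_rot"]).as_matrix()
    d=R.T@(np.array(pos)-s["ee_pos"])/.75; r=np.degrees(Ro.from_matrix(R.T@Rt(yaw)).as_rotvec())/60
    print("row",d.round(4),r.round(4)," mm",np.linalg.norm(d)*750," deg",np.linalg.norm(r)*60)
def tilt(n=1,save=None):
    for _ in range(n):
        c=camera("top"); W=cloud(c); D=W-EDGE; s=D[...,:2]@U[:2]; q=D[...,0]*U[1]-D[...,1]*U[0]
        m=(abs(s)<.3)&(abs(q)<.014)&(W[...,2]>.06)&(W[...,2]<.125)&(c["image"].max(-1)<115)
        S,Z,Q=s[m],W[...,2][m],q[m]; p=np.polyfit(S,Z,1); k=abs(Z-np.polyval(p,S))<.012; p=np.polyfit(S[k],Z[k],1)
        print("t %.2f tilt %.2f deg z0 %.4f ends %.3f %.3f n %d lateral slope %.4f"%(get_state()["t"],np.degrees(p[0]),p[1],S[k].min(),S[k].max(),k.sum(),np.polyfit(S[k],Q[k],1)[0]))
    if save: cv2.imwrite(save,c["image"])
E
python3 - <<'E'
from h import *
tilt(2); go(np.array([.6014,-.2520,.13])-.035*U,6.4)
E
```

```text
t 0.15 tilt 3.40 deg z0 0.0959 ends -0.243 0.156 n 942 lateral slope 0.0004
t 0.20 tilt 3.43 deg z0 0.0958 ends -0.242 0.156 n 944 lateral slope 0.0012
0.2 [ 0.2408 -0.6034  0.2219] [-3.084e+00 -5.929e-01  5.000e-04] [ 0.78 -1.46 -0.57] 0.0868346203081939 0.0
row [ 0.6079 -0.2117  0.1227] [-1.0000e-03 -6.0000e-04 -1.2439e+00]  mm 491.4535408633132  deg 74.63598735290137
```

Request:
send_rows(
  deltas=[
    [0.6079,-0.2117,0.1,0,0,-1],
    [0.6079,-0.2117,0.1,0,0,-1],
    [0.6079,-0.2117,0.1,0,0,-1],
    [0.6079,-0.2117,0.1,0,0,-1],
    [0.6079,-0.2117,0.1,0,0,-1],
    [0.6079,-0.2117,0.1,0,0,-1],
    [0.6079,-0.2117,0.1,0,0,-1],
    [0.6079,-0.2117,0.1,0,0,-1],
    [0.6079,-0.2117,0.1,0,0,-1],
    [0.6079,-0.2117,0.1,0,0,-1],
    [0.6079,-0.2117,0.1,0,0,-1],
    [0.6079,-0.2117,0.1,0,0,-1],
  ],
  hand=0,
  squeeze=15,
)

```text
t: 1.2
ee_pos: [0.608, -0.283, 0.1468]
tcp_rot: [-2.371, -2.059, -0.003]
ft_force: [0.6, 0.9, 1.0]
opening: 0.0152
gripper_force: 0.0
```

```bash
python3 -c "
from h import *
go(np.array([.6014,-.2520,.06])-.035*U,6.4)"
```

```text
1.2 [ 0.608  -0.283   0.1468] [-2.371  -2.0592 -0.0029] [0.64 0.94 0.96] 0.01520503009310225 0.0
row [-0.0058 -0.0029  0.1157] [ 0.0005 -0.0021 -0.2408]  mm 86.91116159544936  deg 14.450628398647135
```

Request:
send_rows(
  deltas=[
    [-0.006,-0.003,0,0,0,-0.24],
    [-0.006,-0.003,0.05,0,0,-0.24],
    [-0.006,-0.003,0.1,0,0,-0.24],
    [-0.006,-0.003,0.1157,0,0,-0.24],
    [-0.006,-0.003,0.1157,0,0,-0.24],
    [-0.006,-0.003,0.1157,0,0,-0.24],
  ],
)

```text
t: 1.7
ee_pos: [0.6025, -0.2914, 0.0609]
tcp_rot: [-2.099, -2.336, 0.0]
ft_force: [-0.6, -0.3, 0.6]
opening: 0.0006
gripper_force: 0.0
```

```bash
python3 -c "
from h import *
go(np.array([.6014,-.2520,.06])-.0145*U,6.4)"
```

```text
1.7 [ 0.6025 -0.2914  0.0609] [-2.0991e+00 -2.3362e+00  1.0000e-04] [-0.61 -0.26  0.62] 0.0006079862008607679 0.0
row [0.0331 0.0042 0.0012] [-0.0006 -0.0005 -0.0047]  mm 25.023422693988707  deg 0.28420268963147616
```

Request:
send_rows(
  deltas=[
    [0.02,0.004,0.001,0,0,-0.005],
    [0.034,0.004,0.001,0,0,-0.005],
    [0.038,0.004,0.001,0,0,-0.005],
    [0.041,0.004,0.001,0,0,-0.005],
    [0.044,0.004,0.001,0,0,-0.005],
    [0.047,0.004,0.001,0,0,-0.005],
    [0.05,0.004,0.001,0,0,-0.005],
    [0.053,0.004,0.001,0,0,-0.005],
    [0.056,0.004,0.001,0,0,-0.005],
    [0.058,0.004,0.001,0,0,-0.005],
    [0.0585,0.004,0.001,0,0,-0.005],
  ],
)

```text
t: 2.62
ee_pos: [0.602, -0.2522, 0.0625]
tcp_rot: [2.091, 2.334, -0.004]
ft_force: [1.1, -8.7, 3.8]
opening: 0.0006
gripper_force: 4.2
```

```bash
python3 -c "
from h import *
s=st();tilt(2); print((s['ee_pos']-EDGE)@U)"
```

```text
2.6167 [ 0.602  -0.2522  0.0625] [ 2.0909  2.3344 -0.0038] [ 1.06 -8.68  3.81] 0.0006119073097562456 4.230541029295125
t 2.67 tilt 3.67 deg z0 0.0963 ends -0.233 0.165 n 904 lateral slope 0.0033
t 2.72 tilt 3.62 deg z0 0.0964 ends -0.233 0.165 n 897 lateral slope 0.0033
-0.24430089641837388
```

Request:
send_rows(
  deltas=[
    [0.002,0,0,0,0,0],
    [0.004,0,0,0,0,0],
    [0.006,0,0,0,0,0],
    [0.008,0,0,0,0,0],
    [0.009,0,0,0,0,0],
    [0,0,0,0,0,0],
    [-0.01,0,0,0,0,0],
    [-0.01,0,0,0,0,0],
    [-0.01,0,0,0,0,0],
  ],
)

```text
t: 3.47
ee_pos: [0.6013, -0.2547, 0.0595]
tcp_rot: [-2.092, -2.341, -0.0]
ft_force: [0.2, 0.1, -0.5]
opening: -0.0002
gripper_force: 0.0
```

```bash
cat >>h.py <<'E'
def chk():
    s=st();tilt(2); print("tool s",(s['ee_pos']-EDGE)@U)
E
python3 -c "
from h import *
chk()"
```

```text
3.4667 [ 0.6013 -0.2547  0.0595] [-2.0925 -2.3413 -0.    ] [ 0.16  0.12 -0.46] -0.0001544862420860796 0.0
t 3.52 tilt 3.38 deg z0 0.0959 ends -0.235 0.172 n 933 lateral slope 0.0017
t 3.57 tilt 3.39 deg z0 0.0960 ends -0.235 0.172 n 937 lateral slope 0.0015
tool s -0.24666182143146925
```

Request:
send_rows(
  deltas=[
    [0.009,0,0,0,0,0],
    [0.013,0,0,0,0,0],
    [0.016,0,0,0,0,0],
    [0.018,0,0,0,0,0],
    [0.02,0,0,0,0,0],
    [0.022,0,0,0,0,0],
    [0.0236,0,0,0,0,0],
    [0.014,0,0,0,0,0],
    [0.003,0,0,0,0,0],
    [0.003,0,0,0,0,0],
    [0.003,0,0,0,0,0],
  ],
)

```text
t: 4.48
ee_pos: [0.6014, -0.2529, 0.0598]
tcp_rot: [-2.093, -2.341, -0.0]
ft_force: [0.4, 0.6, -0.1]
opening: 0.0004
gripper_force: 0.0
```

```bash
python3 -c "
from h import *
chk()"
```

```text
4.4833 [ 0.6014 -0.2529  0.0598] [-2.0934e+00 -2.3414e+00 -5.0000e-04] [ 0.44  0.57 -0.13] 0.0004062363357267741 0.0
t 4.53 tilt 3.37 deg z0 0.0960 ends -0.233 0.180 n 939 lateral slope 0.0012
t 4.58 tilt 3.39 deg z0 0.0959 ends -0.233 0.180 n 945 lateral slope 0.0009
tool s -0.2448341748924582
```

Request:
send_rows(
  deltas=[
    [0.01,0,0,0,0,0],
    [0.016,0,0,0,0,0],
    [0.019,0,0,0,0,0],
    [0.021,0,0,0,0,0],
    [0.023,0,0,0,0,0],
    [0.025,0,0,0,0,0],
    [0.027,0,0,0,0,0],
    [0.017,0,0,0,0,0],
    [0.006,0,0,0,0,0],
    [0.006,0,0,0,0,0],
    [0.006,0,0,0,0,0],
  ],
)

```text
t: 5.5
ee_pos: [0.6008, -0.2487, 0.0597]
tcp_rot: [-2.094, -2.341, -0.0]
ft_force: [0.1, -0.5, -0.2]
opening: 0.0005
gripper_force: 0.0
```

```bash
python3 -c "
from h import *
chk()"
```

```text
5.5 [ 0.6008 -0.2487  0.0597] [-2.0938e+00 -2.3412e+00 -2.0000e-04] [ 0.15 -0.47 -0.21] 0.0005078164014946649 0.0
t 5.55 tilt 3.37 deg z0 0.0959 ends -0.229 0.184 n 951 lateral slope 0.0022
t 5.60 tilt 3.35 deg z0 0.0958 ends -0.228 0.185 n 941 lateral slope 0.0020
tool s -0.24059985833814826
```

Steps are about 5 mm; same again.

Request:
send_rows(
  deltas=[
    [0.01,0,0,0,0,0],
    [0.017,0,0,0,0,0],
    [0.02,0,0,0,0,0],
    [0.022,0,0,0,0,0],
    [0.024,0,0,0,0,0],
    [0.026,0,0,0,0,0],
    [0.0275,0,0,0,0,0],
    [0.017,0,0,0,0,0],
    [0.0065,0,0,0,0,0],
    [0.0065,0,0,0,0,0],
    [0.0065,0,0,0,0,0],
  ],
)

```text
t: 6.52
ee_pos: [0.6003, -0.2437, 0.0597]
tcp_rot: [-2.094, -2.341, -0.0]
ft_force: [-0.1, -0.2, 0.1]
opening: 0.0006
gripper_force: 0.0
```

```bash
python3 -c "
from h import *
chk()"
```

```text
6.5167 [ 0.6003 -0.2437  0.0597] [-2.0936e+00 -2.3413e+00 -3.0000e-04] [-0.12 -0.2   0.05] 0.0006176752680750921 0.0
t 6.57 tilt 0.68 deg z0 0.0957 ends -0.223 0.190 n 947 lateral slope 0.0013
t 6.62 tilt 0.29 deg z0 0.0959 ends -0.206 0.190 n 946 lateral slope 0.0023
tool s -0.23560440321515816
```

Nearly level. I'll back off fully and let it settle for the required half second.

Request:
send_rows(
  deltas=[
    [-0.01,0,0,0,0,0],
    [-0.03,0,0,0,0,0],
    [-0.04,0,0,0,0,0],
    [-0.04,0,0,0,0,0],
    [-0.04,0,0,0,0,0],
    [-0.04,0,0,0,0,0],
    [-0.04,0,0,0,0,0],
    [-0.04,0,0,0,0,0],
  ],
)

```text
t: 7.28
ee_pos: [0.6039, -0.2724, 0.06]
tcp_rot: [-2.091, -2.344, -0.0]
ft_force: [-0.1, 0.4, -0.5]
opening: 0.0002
gripper_force: 0.0
```

```bash
python3 -c "
from h import *
tilt(4)"
```

```text
t 7.33 tilt 0.61 deg z0 0.0960 ends -0.253 0.190 n 952 lateral slope 0.0020
t 7.38 tilt 0.54 deg z0 0.0960 ends -0.252 0.190 n 957 lateral slope 0.0022
t 7.43 tilt 0.54 deg z0 0.0958 ends -0.254 0.188 n 953 lateral slope 0.0019
t 7.48 tilt 0.51 deg z0 0.0958 ends -0.254 0.190 n 949 lateral slope 0.0022
```

Balanced at about 0.5°. Next is the saddle.

```bash
python3 -c "
from h import *
go([.4355,.0745,.18],11)"
```

```text
7.4833 [ 0.6039 -0.2728  0.0601] [ 2.0921  2.3434 -0.    ] [ 0.56  0.75 -0.76] 0.0002814400965979574 0.0
row [ 0.4855 -0.1708 -0.1599] [ 0.0001  0.0001 -0.0752]  mm 404.2049187587165  deg 4.514118977543538
```

Request:
send_rows(
  deltas=[
    [-0.01,0,-0.05,0,0,0],
    [-0.01,0,-0.11,0,0,0],
    [-0.01,0,-0.16,0,0,0],
    [0.0,-0.05,-0.16,0,0,-0.0752],
    [0.05,-0.1,-0.16,0,0,-0.0752],
    [0.1,-0.17,-0.16,0,0,-0.0752],
    [0.15,-0.1708,-0.16,0,0,-0.0752],
    [0.2,-0.1708,-0.16,0,0,-0.0752],
    [0.25,-0.1708,-0.16,0,0,-0.0752],
    [0.3,-0.1708,-0.16,0,0,-0.0752],
    [0.35,-0.1708,-0.16,0,0,-0.0752],
    [0.4,-0.1708,-0.16,0,0,-0.0752],
  ],
  hand=40,
)

```text
t: 8.48
ee_pos: [0.4421, 0.0121, 0.1803]
tcp_rot: [1.998, 2.422, -0.001]
ft_force: [2.3, 0.3, -0.0]
opening: 0.0399
gripper_force: 0.0
```

```bash
python3 -c "
from h import *
go([.4355,.0745,.07],11)"
```

```text
8.4833 [0.4421 0.0121 0.1803] [ 1.9981e+00  2.4220e+00 -8.0000e-04] [ 2.27  0.27 -0.04] 0.039944107776534024 0.0
row [0.0836 0.007  0.1469] [ 0.0007  0.0016 -0.0007]  mm 126.9117482979631  deg 0.11283991313671896
```

Request:
send_rows(
  deltas=[
    [0.045,0.006,0,0,0,0],
    [0.0845,0.006,0,0,0,0],
    [0.0845,0.006,0,0,0,0],
    [0.0845,0.006,0.04,0,0,0],
    [0.0845,0.006,0.09,0,0,0],
    [0.0845,0.006,0.13,0,0,0],
    [0.0845,0.006,0.147,0,0,0],
    [0.0845,0.006,0.147,0,0,0],
    [0.0845,0.006,0.147,0,0,0],
  ],
)

```text
t: 9.23
ee_pos: [0.4348, 0.0733, 0.0696]
tcp_rot: [-1.998, -2.423, 0.001]
ft_force: [0.4, 0.2, -0.0]
opening: 0.04
gripper_force: 0.0
```

```bash
python3 -c "
from h import *
go([.4355,.0745,.017],11); tilt()
c=camera('side'); cv2.imwrite('pics/g1.png',cv2.resize(c['image'][120:290,200:380],None,fx=3.3,fy=3.3,interpolation=cv2.INTER_CUBIC))"
```

```text
9.2333 [0.4348 0.0733 0.0696] [-1.9979e+00 -2.4230e+00  8.0000e-04] [ 0.45  0.21 -0.02] 0.040020348758092884 0.0
row [0.0013 0.0012 0.0702] [-0.0011 -0.0005 -0.0002]  mm 52.63982426922709  deg 0.07294775443324132
t 9.28 tilt 0.39 deg z0 0.0959 ends -0.208 0.190 n 953 lateral slope 0.0028
```

View pics/g1.png

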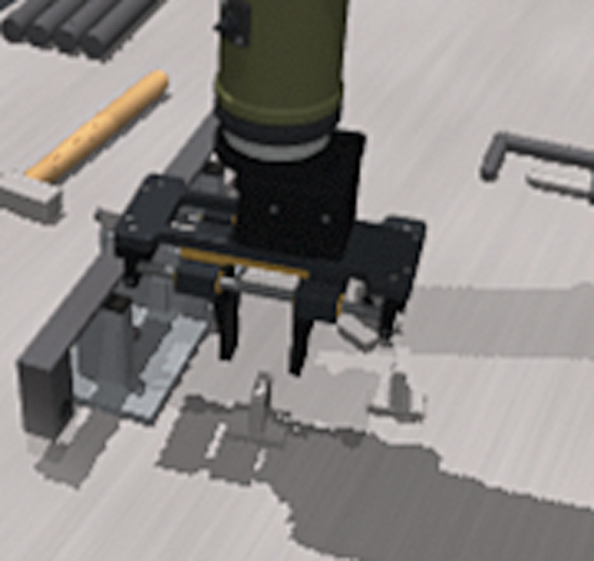

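The fingers at (228,350) and (298,365) straddle the plate at (262,400), and the beam is still level. Descending and gripping.

Request:
send_rows(
  deltas=[
    [0.001,0.001,0.02,0,0,0],
    [0.001,0.001,0.04,0,0,0],
    [0.001,0.001,0.055,0,0,0],
    [0.001,0.001,0.065,0,0,0],
    [0.001,0.001,0.07,0,0,0],
    [0.001,0.001,0.07,0,0,0],
    [0.001,0.001,0.07,0,0,0],
  ],
)

```text
t: 9.92
ee_pos: [0.4362, 0.0744, 0.0177]
tcp_rot: [1.999, 2.423, 0.001]
ft_force: [0.5, 0.4, 0.5]
opening: 0.0402
gripper_force: 0.0
```

Request:
send_rows(
  deltas=[
    [0,0,0,0,0,0],
    [0,0,0,0,0,0],
    [0,0,0,0,0,0],
    [0,0,0,0,0,0],
    [0,0,0,0,0,0],
    [0,0,0,0,0,0],
    [0,0,0,0,0,0],
    [0,0,0,0,0,0],
  ],
  hand=0,
  squeeze=12,
)

```text
t: 10.58
ee_pos: [0.4358, 0.0742, 0.0174]
tcp_rot: [1.999, 2.423, -0.0]
ft_force: [-0.3, -1.2, 1.2]
opening: 0.0096
gripper_force: 12.0
```

```bash
python3 -c "
from h import *
st();tilt()"
```

```text
10.5833 [0.4358 0.0742 0.0174] [ 1.9988e+00  2.4235e+00 -2.0000e-04] [-0.28 -1.19  1.18] 0.009553415360846666 12.00009734428022
t 10.63 tilt 0.38 deg z0 0.0958 ends -0.208 0.190 n 964 lateral slope 0.0028
```

Request:
send_rows(
  deltas=[
    [0,0,-0.02,0,0,0],
    [0,0,-0.06,0,0,0],
    [0,0,-0.11,0,0,0],
    [0,0,-0.16,0,0,0],
    [0,0,-0.18,0,0,0],
    [0,0,-0.18,0,0,0],
    [0,0,-0.18,0,0,0],
  ],
)

```text
t: 11.22
ee_pos: [0.4361, 0.0741, 0.1526]
tcp_rot: [1.998, 2.422, 0.0]
ft_force: [-0.6, -0.3, -1.0]
opening: 0.0099
gripper_force: 12.0
```

```bash
python3 - <<'E'
from h import *
s=st();tilt()
c=camera("top"); np.savez("top1.npz",**c)
cv2.imwrite("pics/e1.png",cv2.resize(c["image"][155:205,225:305],None,fx=10,fy=10,interpolation=cv2.INTER_CUBIC))
d=camera("side"); np.savez("side1.npz",**d)
p=d["R"]@s["ee_pos"]+d["t"]; u,v=int(p[0]/p[2]*d["fx"]+d["cx"]),int(p[1]/p[2]*d["fy"]+d["cy"]); print(u,v)
cv2.imwrite("pics/s1.png",cv2.resize(d["image"][v-40:v+40,u-50:u+50],None,fx=7,fy=7,interpolation=cv2.INTER_CUBIC))
E
```

```text
11.2167 [0.4361 0.0741 0.1526] [1.9979e+00 2.4219e+00 4.0000e-04] [-0.57 -0.33 -0.97] 0.009882275786115474 11.99994387687184
t 11.27 tilt 0.36 deg z0 0.0958 ends -0.208 0.191 n 961 lateral slope 0.0022
280 199
```

View pics/e1.png

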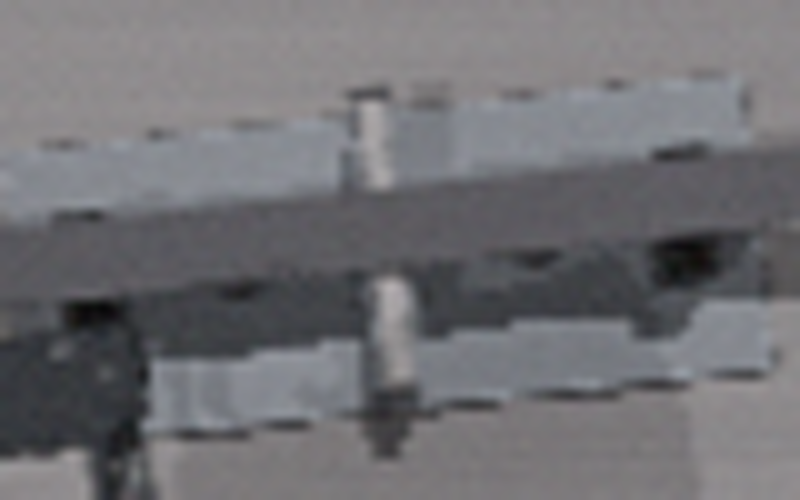

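View pics/s1.png

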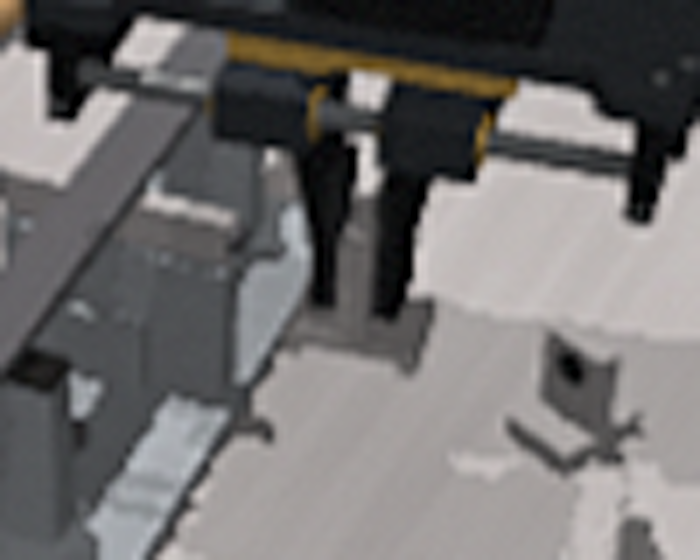

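The saddle hangs straight between the fingers. In the top crop, the beam's top-face edges at the blade are (380,190) and (380,274), and the blade's ends are at (374,95) and (400,385).

```bash
python3 - <<'E'
from h import *
c=dict(np.load("top1.npz"))
f=lambda a:(np.array(a,float)+.5)/10-.5+(225,155)
E=px(c,f([(100,217),(100,298),(380,190),(380,274),(700,155),(700,236)]),np.full(6,.096)); print(E.round(4))
M=(E[::2]+E[1::2])/2; print(M.round(4)); v=M[0]-M[2]; print("dir",np.degrees(np.arctan2(v[1],v[0])))
K=px(c,f([(374,95),(400,388)]),[.09,.09]); print(K,K.mean(0))
k=K.mean(0); t=np.linalg.solve(np.c_[v[:2],-(K[1]-K[0])[:2]],(K[0]-M[1])[:2]); print("cross",M[1]+t[0]*v)
E
```

```text
[[ 0.5772  0.079   0.096 ]
 [ 0.552   0.0789  0.096 ]
 [ 0.5856 -0.008   0.096 ]
 [ 0.5595 -0.008   0.096 ]
 [ 0.5965 -0.1072  0.096 ]
 [ 0.5713 -0.1071  0.096 ]]
[[ 0.5646  0.0789  0.096 ]
 [ 0.5726 -0.008   0.096 ]
 [ 0.5839 -0.1071  0.096 ]]
dir 95.92661566766375
[[ 0.61595786 -0.00605832  0.09      ]
 [ 0.52437188 -0.01425626  0.09      ]] [ 0.57016487 -0.01015729  0.09      ]
cross [ 0.57277543 -0.00992362  0.096     ]
```

```bash
python3 -c "
from h import *
go([.5728,-.0096,.145],6.2)"
```

```text
11.3667 [0.4345 0.0741 0.1506] [-1.9971 -2.4219  0.0029] [-0.38  0.44 -0.28] 0.009728740270971642 11.999914012849331
row [-0.1447  0.1598  0.0069] [-0.0029 -0.0006  0.0797]  mm 161.7972470850531  deg 4.785025341475888
```

Request:
send_rows(
  deltas=[
    [-0.02,0.02,0,0,0,0.0797],
    [-0.05,0.05,0,0,0,0.0797],
    [-0.08,0.085,0,0,0,0.0797],
    [-0.11,0.12,0,0,0,0.0797],
    [-0.135,0.15,0,0,0,0.0797],
    [-0.1447,0.16,0.003,0,0,0.0797],
    [-0.1447,0.16,0.007,0,0,0.0797],
    [-0.1447,0.16,0.007,0,0,0.0797],
    [-0.1447,0.16,0.007,0,0,0.0797],
    [-0.1447,0.16,0.007,0,0,0.0797],
  ],
)

```text
t: 12.2
ee_pos: [0.5729, -0.0081, 0.1467]
tcp_rot: [-2.095, -2.34, 0.002]
ft_force: [-0.2, -0.2, 0.1]
opening: 0.0101
gripper_force: 12.0
```

```bash
python3 - <<'E'
from h import *
for _ in range(3): camera("top")
go([.5728,-.0096,.118],6.2)
c=camera("side"); np.savez("side2.npz",**c)
p=c["R"]@EDGE+c["t"]; u,v=int(p[0]/p[2]*c["fx"]+c["cx"]),int(p[1]/p[2]*c["fy"]+c["cy"]); print(u,v)
cv2.imwrite("pics/p1.png",cv2.resize(c["image"][v-45:v+30,u-50:u+50],None,fx=8,fy=8,interpolation=cv2.INTER_CUBIC))
E
```

```text
12.35 [ 0.5737 -0.0088  0.1474] [ 2.0962e+00  2.3387e+00 -6.0000e-04] [ 0.17 -0.51 -0.54] 0.010228917154282481 11.999965432332829
row [-0.0009 -0.0014  0.0393] [0.0004 0.001  0.001 ]  mm 29.465655470784164  deg 0.08509579842363173
246 185
```

View pics/p1.png

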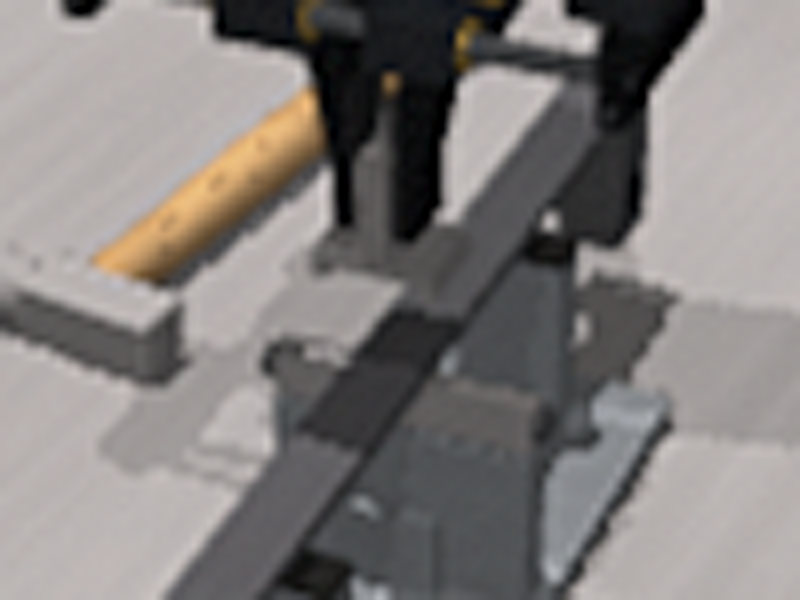

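Saddle aligned over the beam, about 30 mm high. I'll lower it to just above the bar and check.

Request:
send_rows(
  deltas=[
    [-0.0005,-0.001,0.01,0,0,0],
    [-0.0005,-0.001,0.02,0,0,0],
    [-0.0005,-0.001,0.03,0,0,0],
    [-0.0005,-0.001,0.035,0,0,0],
    [-0.0005,-0.001,0.036,0,0,0],
    [-0.0005,-0.001,0.036,0,0,0],
    [-0.0005,-0.001,0.036,0,0,0],
  ],
)

```text
t: 12.98
ee_pos: [0.5737, -0.0098, 0.12]
tcp_rot: [2.098, 2.338, 0.0]
ft_force: [-0.8, -0.3, -1.0]
opening: 0.01
gripper_force: 12.0
```

```bash
python3 - <<'E'
from h import *
s=st(); c=camera("side")
for i in range(3): s=st(); camera("top")
p=c["R"]@EDGE+c["t"]; u,v=int(p[0]/p[2]*c["fx"]+c["cx"]),int(p[1]/p[2]*c["fy"]+c["cy"])
im=cv2.resize(c["image"][v-45:v+30,u-50:u+50],None,fx=8,fy=8,interpolation=cv2.INTER_CUBIC)
for q in (-.0205,-.0125,.0125,.0205):   # markers: bar edges and saddle width at s=0, z=.096, about the planned centre
    X=np.array([.5728,-.0099,.096])+q*np.array([.994,.111,0]); p=c["R"]@X+c["t"]
    a=((p[0]/p[2]*c["fx"]+c["cx"]-u+50)*8+3.5,(p[1]/p[2]*c["fy"]+c["cy"]-v+45)*8+3.5)
    cv2.circle(im,tuple(int(k) for k in a),3,(0,0,255) if abs(q)<.02 else (0,255,0),-1)
cv2.imwrite("pics/p2.png",im)
E
```

```text
12.9833 [ 0.5737 -0.0098  0.12  ] [2.0982e+00 2.3382e+00 3.0000e-04] [-0.75 -0.34 -1.03] 0.010035828272682857 12.000020305858925
13.0333 [ 0.5737 -0.0098  0.1202] [2.0979e+00 2.3381e+00 4.0000e-04] [ 0.33  0.9  -1.43] 0.010062740179129795 11.99991806061007
13.0833 [ 0.5738 -0.0098  0.1203] [2.0979e+00 2.3378e+00 6.0000e-04] [-0.17 -0.53 -0.03] 0.009905428742685855 11.99989792658016
13.1333 [ 0.5738 -0.0098  0.1203] [2.0979e+00 2.3378e+00 6.0000e-04] [-0.2  -0.56 -1.48] 0.010112038373262367 11.99980627396144
```

View pics/p2.png

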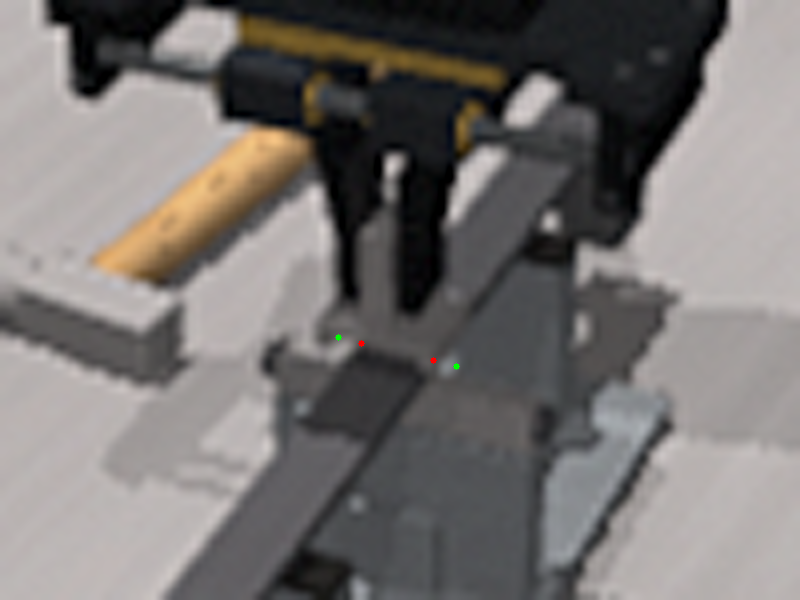

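Request:
send_rows(
  deltas=[
    [0,-0.001,0.002,0,0,0],
    [0,-0.001,0.004,0,0,0],
    [0,-0.001,0.006,0,0,0],
    [0,-0.001,0.008,0,0,0],
    [0,-0.001,0.01,0,0,0],
    [0,-0.001,0.011,0,0,0],
    [0,-0.001,0.011,0,0,0],
    [0,-0.001,0.011,0,0,0],
  ],
)

```text
t: 13.85
ee_pos: [0.5728, -0.0099, 0.1117]
tcp_rot: [-2.098, -2.338, 0.0]
ft_force: [0.3, -0.4, -1.4]
opening: 0.0101
gripper_force: 12.0
```

```bash
python3 -c "
from h import *
for i in range(3): st();tilt()"
```

```text
13.85 [ 0.5728 -0.0099  0.1117] [-2.0981e+00 -2.3382e+00  2.0000e-04] [ 0.25 -0.4  -1.41] 0.010076764172824057 12.000010788906366
t 13.90 tilt 0.39 deg z0 0.0958 ends -0.209 0.190 n 622 lateral slope 0.0021
13.9 [ 0.5728 -0.0099  0.1118] [ 2.0981  2.3382 -0.    ] [-0.11  0.03 -0.47] 0.0097287122520091 12.000011773779988
t 13.95 tilt 0.38 deg z0 0.0958 ends -0.209 0.191 n 626 lateral slope 0.0025
13.95 [ 0.5729 -0.0099  0.1118] [2.0981e+00 2.3381e+00 1.0000e-04] [-0.2   0.15 -0.57] 0.010057819856201104 11.999989883042872
t 14.00 tilt 0.32 deg z0 0.0956 ends -0.209 0.190 n 623 lateral slope 0.0020
```

Request:
send_rows(
  deltas=[
    [0,0,0.0008,0,0,0],
    [0,0,0.0016,0,0,0],
    [0,0,0.0024,0,0,0],
    [0,0,0.0032,0,0,0],
    [0,0,0.0038,0,0,0],
    [0,0,0.0042,0,0,0],
    [0,0,0.0042,0,0,0],
    [0,0,0.0042,0,0,0],
  ],
)

```text
t: 14.67
ee_pos: [0.5728, -0.01, 0.1088]
tcp_rot: [2.098, 2.338, -0.0]
ft_force: [-0.8, -0.0, 1.7]
opening: 0.0099
gripper_force: 12.0
```

```bash
python3 -c "
from h import *
for i in range(3): st();tilt()"
```

```text
14.6667 [ 0.5728 -0.01    0.1088] [ 2.0981  2.338  -0.    ] [-0.82 -0.04  1.67] 0.00990691155284541 11.999962598201819
t 14.72 tilt 0.03 deg z0 0.0956 ends -0.209 0.192 n 625 lateral slope 0.0029
14.7167 [ 0.5729 -0.0099  0.1088] [2.0981e+00 2.3380e+00 1.0000e-04] [-0.9  -0.48  1.08] 0.00991674980166082 12.000056634424254
t 14.77 tilt -0.06 deg z0 0.0957 ends -0.208 0.191 n 616 lateral slope 0.0029
14.7667 [ 0.5729 -0.0099  0.1088] [ 2.0979e+00  2.3380e+00 -1.0000e-04] [-0.31  0.41  2.12] 0.009896856922136278 11.999952807091177
t 14.82 tilt 0.04 deg z0 0.0958 ends -0.209 0.191 n 621 lateral slope 0.0020
```

Seated with a light 2 N. I'll open and retreat straight up.

Request:
send_rows(
  deltas=[
    [0,0,0,0,0,0],
    [0,0,0,0,0,0],
    [0,0,0,0,0,0],
    [0,0,0,0,0,0],
    [0,0,0,0,0,0],
    [0,0,-0.005,0,0,0],
    [0,0,-0.02,0,0,0],
    [0,0,-0.05,0,0,0],
    [0,0,-0.09,0,0,0],
    [0,0,-0.14,0,0,0],
    [0,0,-0.16,0,0,0],
  ],
  hand=30,
)

```text
t: 15.73
ee_pos: [0.5749, -0.0093, 0.2346]
tcp_rot: [2.094, 2.334, 0.007]
ft_force: [0.8, 0.0, -0.0]
opening: 0.03
gripper_force: 0.0
```

Request:
send_rows(
  deltas=[
    [0,0,-0.03,0,0,0],
    [0,-0.05,-0.04,0,0,0],
    [0,-0.1,-0.04,0,0,0],
    [0,-0.14,-0.04,0,0,0],
    [0,-0.15,-0.04,0,0,0],
    [0,-0.15,-0.04,0,0,0],
    [0,-0.15,-0.04,0,0,0],
    [0,-0.15,-0.04,0,0,0],
    [0,-0.15,-0.04,0,0,0],
    [0,-0.15,-0.04,0,0,0],
  ],
)

```text
t: 16.57
ee_pos: [0.4617, -0.0216, 0.2584]
tcp_rot: [-2.096, -2.338, -0.001]
ft_force: [-0.1, 0.1, -0.3]
opening: 0.03
gripper_force: 0.0
```

```bash
python3 - <<'E'
from h import *
st()
for i in range(4): tilt()
c=camera("top")
a=cv2.resize(c["image"][155:195,235:295],None,fx=10,fy=10,interpolation=cv2.INTER_CUBIC)
c=camera("side"); p=c["R"]@EDGE+c["t"]; u,v=int(p[0]/p[2]*c["fx"]+c["cx"]),int(p[1]/p[2]*c["fy"]+c["cy"])
b=cv2.resize(c["image"][v-20:v+16,u-30:u+30],None,fx=5,fy=5,interpolation=cv2.INTER_CUBIC)
im=np.zeros((590,600,3),np.uint8); im[:400]=a; im[400:580,:300]=b; cv2.imwrite("pics/f.png",im)
E
```

```text
16.5667 [ 0.4617 -0.0216  0.2584] [-2.0961e+00 -2.3384e+00 -1.4000e-03] [-0.1   0.09 -0.27] 0.029982077768644082 0.0
t 16.62 tilt 0.47 deg z0 0.0958 ends -0.208 0.190 n 746 lateral slope 0.0025
t 16.67 tilt 0.41 deg z0 0.0958 ends -0.209 0.191 n 747 lateral slope 0.0028
t 16.72 tilt 0.37 deg z0 0.0957 ends -0.208 0.191 n 746 lateral slope 0.0031
t 16.77 tilt 0.41 deg z0 0.0958 ends -0.209 0.190 n 745 lateral slope 0.0031
```

View pics/f.png

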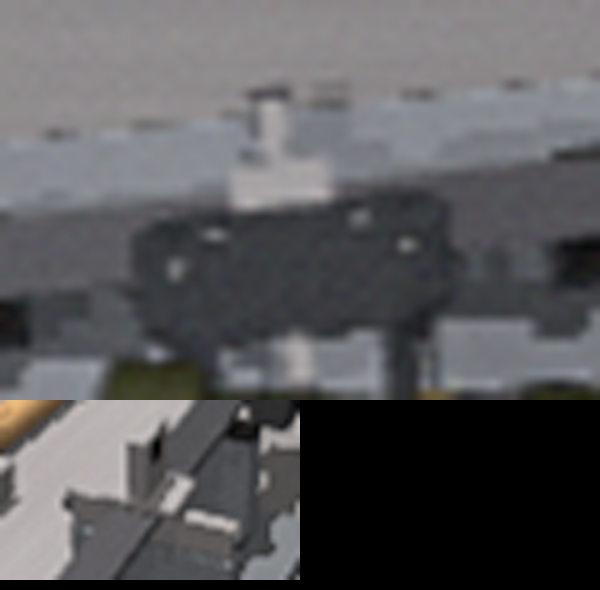

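The saddle sits astride the bar at columns 232–332, centred at 282 against the blade at about 279–284, so within about 1 mm. The beam is level at 0.4° and steady. Handing in.

```bash
python3 -c "
from bench import *
print(hand_in())"
```

```text
the job is handed in; nothing more can be done
None
```

I handed the job in at about 17 s: at my last check the beam balanced at about 0.4° on the knife edge with the saddle astride it, within about 1 mm of the edge along the beam. `hand_in()` returned no verdict.

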